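Lock the quarter-turn fastener of a bottle grinder's cover

ROBOT

A 6-joint arm with a two-finger parallel gripper is mounted at the origin on the work surface. World frame = base frame: x ahead of the robot, y to its left, z up, the work surface at z = 0. Lengths are in m, angles in rad, forces in N, time in s.
With the tool pointing down it reaches from about 0.3 to 0.875 m from the base axis. Payload 6.4 kg.
Tool frame: the origin (TCP) lies on the centre line of the jaws, within the pads' length; the fingertips stand 19 mm ahead of it and the grasp point (between the pads) is the TCP; z points along the fingers, y is the direction in which the jaws open and shut (so a half turn about z gives the same grasp; the last joint's range is limited). The gripper opens to 85 mm and grips with 20 to 120 N. Pads are 22 mm wide; open, the fingers measure 114 mm over their backs; the gripper's body (76 mm by 85 mm) begins 54 mm behind the grasp point. The pads swing forward as they close: fully open they stand 13 mm farther back than shut.
Start: joints at [-1.326, 0.181, 1.607, -0, 1.354, -0.206], TCP at [0.251, -0.518, 0.25] pointing down, gripper open.
Joint ranges: [-2.99, 2.99], [-0.89, 2.07], [0.3, 2.58], [-1.14, 4.28], [0, 2.63], [-3.12, 3.12]. Speed limits (rad/s): [2.57, 2.57, 3.01, 3.14, 3.14, 3.14].

INTERFACE

Orientations are given as a unit quaternion [x, y, z, w].
In Python, from bench import sensors, capture, camera_model, workorder gives the robot as it stands.
- The arm moves only by the tool apply_moves, never from a script. Its argument "deltas" is one flat list of numbers, 5 for each row, row after row: the opening in per cent of the stroke, from 0 (shut) to 100 (fully open), then the shift along the tool's x, y, z normalised to -1 to 1, where 1 is 0.12 m, then the turn about the tool's z normalised to -1 to 1, where 1 is pi rad. In form: [claw, x, y, z, twist, claw, x, y, z, twist, ...]. A call has 1 to 20 rows; each row is the pose to reach, as a shift and turn from the pose commanded when the call began, along the tool's axes at that moment, turning the shorter way round; what a row does not reach only later rows make up. A row lasts 1/10 s, in which the tool goes at most 50 mm and 8.59 degrees, less where a joint would pass 70% of its speed; a pose out of reach is approached as far as the arm can. A call with a number of a shift or a turn outside -1 to 1 is refused whole. A call with a gripper value outside its range is refused whole. The fingers move at their own pace and stop on an object; the grip force is fixed at half the most. Time passes only in rows, so rows that repeat a pose let the fingers close. It gives the time, the measured TCP pose, the force and the opening at its end, in the units of the state.
- sensors.state(): the state, without advancing time (a new reading comes with each control period).
- capture(name): name is "scene" or "top" or "wrist"; returns the picture (480x640x3 uint8, red, green, blue); there is no depth.
- camera_model(name): a dict with "fx", "fy", "cx", "cy" (pixels), "D" ([k1, k2, p1, p2, k3] as OpenCV has them; the pictures are not rectified), "rvec" (rotation vector, rad) and "tvec" (3), from world to camera coordinates, as OpenCV has them; the wrist camera has in their place "mount" (4x4, takes a point from camera to tool coordinates, whose origin is the TCP and whose axes are the flange's). Camera axes: x right, y down, z forward; pixel columns grow to the right and rows downward; lengths in m; the calibration is good to about 2 mm. A picture is of the moment at which its call begins: read the wrist's pose just before it. camera_model takes no time and is no camera call.
- workorder.finish_job(): hands the job in, once; it reports no verdict.
The state is a dict: "clock": time; "qpos": joint angles; "dq": joint speeds; "joint_efforts": joint torques, N m; "tool_pos": TCP position; "tool_rot": TCP orientation; "ft_force": force on the tool from outside, world axes, zero at the start; "wrist_torque": the same for the moment, N m; "finger_gap": finger opening in m.
Only numpy, scipy, OpenCV 4.12 (cv2) and the standard library are available. Lean on these libraries where they do the work, as an engineer would, in place of code of your own. Each camera call takes 0.05 s, during which the arm holds its last target.

TASK

Close up the bottle grinder: take the wing-handled quarter-turn stud out of the wooden block, line its foot up with the empty slot in the machine's metal cover and lower it in until its round flange lies flat on the cover, then give it a quarter turn (either way) so that the wing stands square across the slot like its neighbour, and let go. Leave the round-headed plug in the block and the glass tumbler where they are.

Things in the scene. Friction and masses are not known exactly. Their poses are not given: they have to be found in the camera images.
- stud_grip (a point): Loose stud, upright in a wooden block; this point is the grip spot on its axis, inside the black wing: 44 mm long (x), 12 thick (y), top 14 above. Steel flange, 50 mm across, top 26 and underside 32 mm below the point; under it a 14 mm stem, then the foot: a bar 36 long, parallel to the wing (x), 10 wide, 8 high, underside 54 mm below the point. z up, about 120 g. Lifts straight out.
- slot (a point): Centre of the empty slot, at the cover's upper face. Slot 48 mm long (x) by 20 wide (y) through the fixed 8 mm cover, 26 mm empty beneath; z up. The foot passes only along x, within 13 degrees and 5 mm. Flange down, the foot hangs 6 mm below the cover and turns freely, no stops; locked = wing along y. A fixed, locked twin is 115 mm off in +x, top 46 mm above the cover; a lap wheel 170 mm in -y.
- plug_knob (a point): Bystander: centre of the round black knob (36 mm across, 26 mm high) of a plain plug with a 50 mm flange. Plug and stud stand 110 mm apart, either in either of the two wells of a fixed wooden block, 70 x 190 mm and 45 mm high, flanges resting on its top.
- tumbler_rim (a point): Bystander: centre of the mouth of an open green glass tumbler, 72 mm across and 90 mm high, upright on the bench beyond the block.
There are look-alikes about, which are no part of the job. What is shaped like the part that bears stud_grip but pink is not meant.

How it is judged:
By the outcome, as a careful person would: the job done as asked, in the order asked, and still so for the second after the job is handed in, with the robot touching nothing.
It also fails if it takes over 42 s, if anything falls off the work surface, if the arm or the gripper's body presses on something with over 40 N, if the wrist force passes 120 N, or if a joint passes its speed limit or range.

## Working session

There is one attempt and no reset: what is moved stays moved. The work goes in short steps, Python scripts to look and compute and a tool call to move; the robot and the scene stay as the last step left them, time stands still between calls to the robot, and variables do not carry over. Pictures are saved under pics/ and viewed, and the job is handed in when it is done.

Besides the shell and the picture viewer there is one more tool, called after "Request:" as name(argument=value, ...) on one line, values as JSON. apply_moves: Moves the arm, as the interface text tells. Its arguments: {"type":"object","properties":{"deltas":{"type":"array"}},"required":["deltas"]}

```bash
mkdir -p pics; ls; cat > h.py <<'E'
import numpy as np, cv2, sys
from bench import sensors, capture, camera_model, workorder
from scipy.spatial.transform import Rotation as R
def save(name,fn):
    im=capture(name); cv2.imwrite('pics/'+fn,im[:,:,::-1]); return im
E
python3 - <<'E'
from h import *
print(sensors.state())
save('scene','s1.png');save('top','t1.png')
for n in('scene','top','wrist'):print(camera_model(n))
E
```

```text
pics
{'clock': 0.0, 'qpos': array([-1.32630746e+00,  1.81552757e-01,  1.60802065e+00,  1.11386523e-06,
        1.35379440e+00, -2.06284190e-01]), 'dq': array([-9.66480985e-04, -8.35969483e-05, -2.45528891e-04,  8.57478489e-04,
        4.68973226e-04,  1.77102428e-03]), 'joint_efforts': array([ 1.44599169e-03, -4.44874156e+01, -3.51332188e+01, -2.07684393e-04,
        9.11073148e-03,  1.23580352e-05]), 'tool_pos': array([ 0.25039975, -0.51703135,  0.24937143]), 'tool_rot': array([ 9.74707441e-01,  2.23482924e-01, -1.64100401e-05, -8.87422398e-04]), 'ft_force': array([0.38460149, 0.77061944, 1.03387399]), 'wrist_torque': array([ 0.00744424, -0.02075287, -0.0625474 ]), 'finger_gap': 0.0857377207830556}
{'fx': 528.8713236762028, 'fy': 528.8713236762028, 'cx': 314.32914759195387, 'cy': 230.10095072058783, 'D': array([-0.09547408,  0.        ,  0.        ,  0.        ,  0.        ]), 'rvec': array([ 1.13372692,  2.29813679, -1.06694742]), 'tvec': array([ 0.28535866, -0.26207407,  1.2472448 ])}
{'fx': 475.7074014558308, 'fy': 475.7074014558308, 'cx': 312.2042944036497, 'cy': 238.66895620439252, 'D': array([-0.04854177,  0.        ,  0.        ,  0.        ,  0.        ]), 'rvec': array([ 2.161313  , -2.20066008,  0.0489636 ]), 'tvec': array([0.10065958, 0.54936691, 0.75154549])}
{'fx': 342.35685542075964, 'fy': 342.35685542075964, 'cx': 322.392216269886, 'cy': 232.40867412104825, 'D': array([-0.06141466,  0.        ,  0.        ,  0.        ,  0.        ]), 'mount': array([[ 3.77455640e-04, -9.46506666e-01, -3.22684039e-01,
         8.35421907e-02],
       [ 9.99999925e-01,  3.28691404e-04,  2.05609818e-04,
        -2.56437439e-04],
       [-8.85475933e-05, -3.22684092e-01,  9.46506719e-01,
        -1.23378234e-01],
       [ 0.00000000e+00,  0.00000000e+00,  0.00000000e+00,
         1.00000000e+00]])}
```

View pics/s1.png

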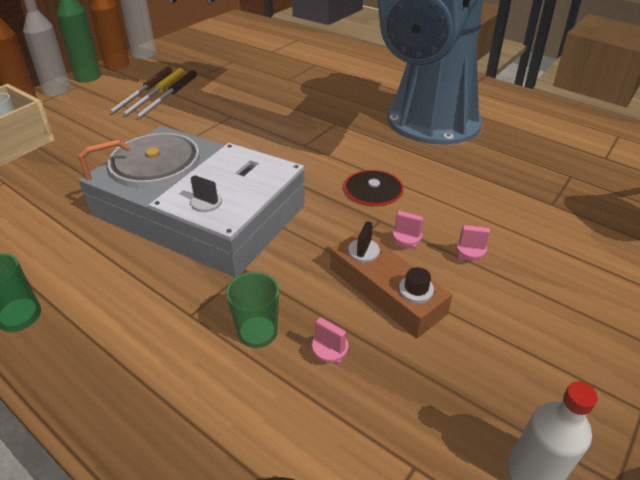

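View pics/t1.png

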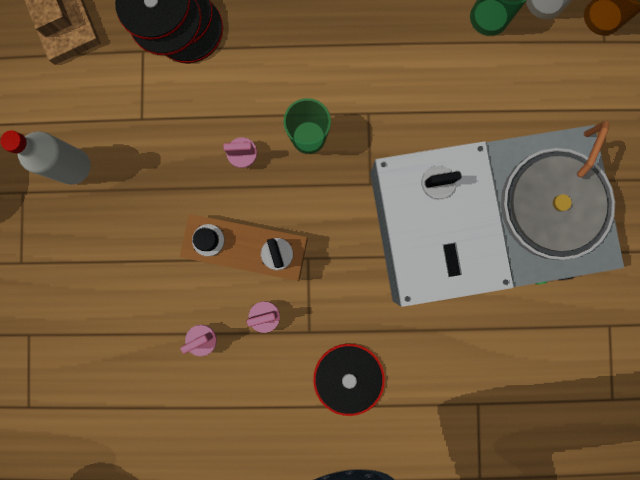

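The top view shows the stud (wing about (276,253)), the plug at (208,240), the slot at (452,259) and the twin at (440,182). I'll enlarge these.

```bash
python3 - <<'E'
import cv2
t=cv2.imread('pics/t1.png');s=cv2.imread('pics/s1.png')
def c(im,x,y,w,h,k,fn): cv2.imwrite('pics/'+fn,cv2.resize(im[y:y+h,x:x+w],None,fx=k,fy=k,interpolation=cv2.INTER_CUBIC))
c(t,180,210,130,80,6,'tc1.png');c(t,400,150,120,160,3.75,'tc2.png')
c(s,330,210,130,95,6,'sc1.png');c(s,180,140,130,80,6,'sc2.png')
E
```

```text
(no output)
```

View pics/tc1.png

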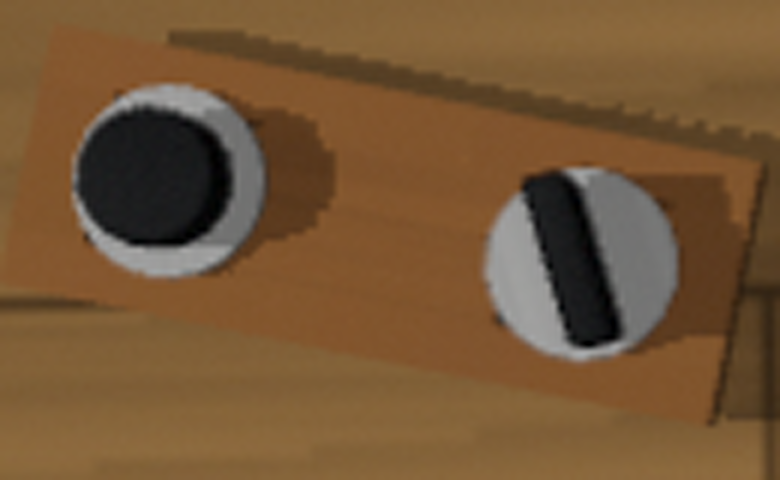

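View pics/tc2.png

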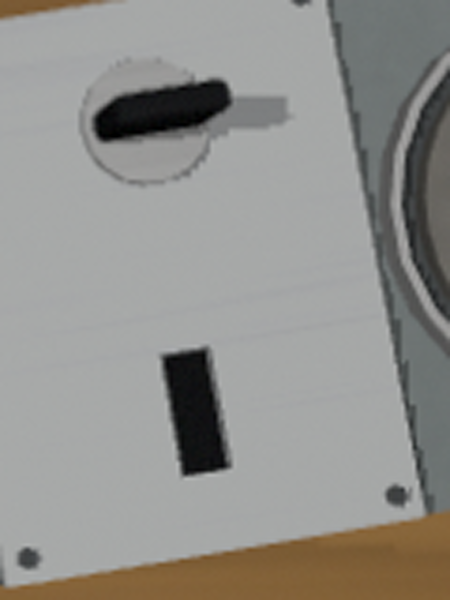

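View pics/sc1.png

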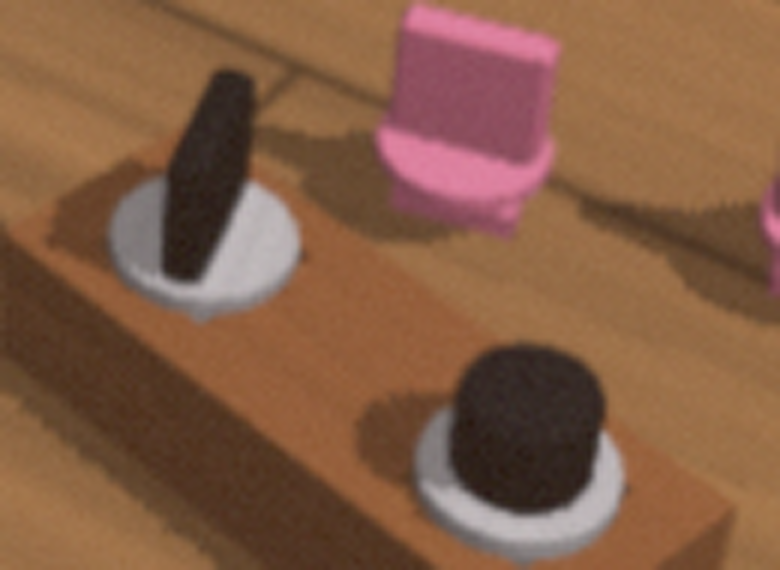

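View pics/sc2.png

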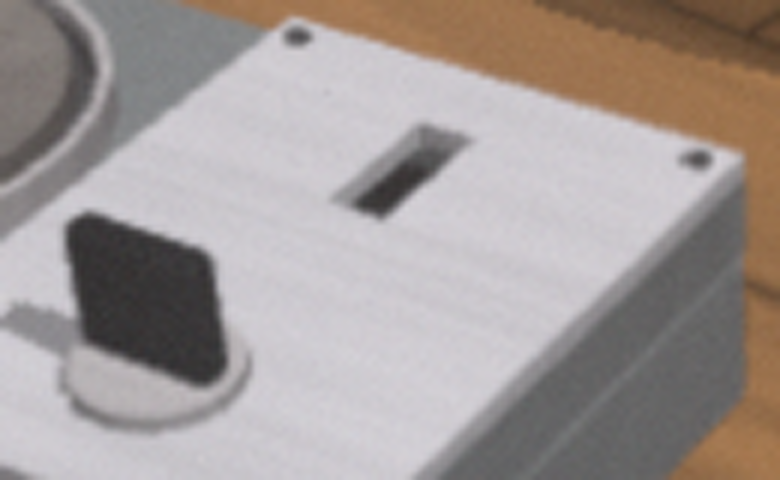

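```bash
cat >> h.py <<'E'
CM={n:camera_model(n) for n in('scene','top')}
def ext(n,st=None):
    if n in CM:
        m=CM[n]; return cv2.Rodrigues(m['rvec'])[0],np.array(m['tvec']),m
    m=camera_model('wrist');T=np.eye(4);T[:3,:3]=R.from_quat(st['tool_rot']).as_matrix();T[:3,3]=st['tool_pos']
    W=np.linalg.inv(T@m['mount']);return W[:3,:3],W[:3,3],m
def ray(n,p,st=None):
    r,t,m=ext(n,st);K=np.array([[m['fx'],0,m['cx']],[0,m['fy'],m['cy']],[0,0,1]])
    u=cv2.undistortPoints(np.array([[p]],float),K,m['D'])[0,0]
    d=r.T@np.array([u[0],u[1],1]);return -r.T@t,d/np.linalg.norm(d)
def atz(n,p,z,st=None):
    o,d=ray(n,p,st);return o+d*(z-o[2])/d[2]
def tri(obs):
    A=np.zeros((3,3));b=np.zeros(3);L=[ray(*o) for o in obs]
    for o,d in L: P=np.eye(3)-np.outer(d,d);A+=P;b+=P@o
    x=np.linalg.solve(A,b);return x,[np.linalg.norm((np.eye(3)-np.outer(d,d))@(x-o)) for o,d in L]
def proj(n,X,st=None):
    r,t,m=ext(n,st);K=np.array([[m['fx'],0,m['cx']],[0,m['fy'],m['cy']],[0,0,1]])
    return cv2.projectPoints(np.atleast_2d(np.array(X,float)),cv2.Rodrigues(r)[0],t,K,m['D'])[0][:,0]
E
python3 - <<'E'
from h import *
np.set_printoptions(precision=4,suppress=True)
T=np.array([(163,355),(209,347),(230,467),(183,475)])/3.75+[400,150]
S=np.array([(330,200),(425,124),(472,138),(383,218)])/6+[180,140]
print('slotc',tri([('top',T.mean(0)),('scene',S.mean(0))]))
print('flange',tri([('top',(277,254)),('scene',np.array([205,243])/6+[330,210])]))
print('screw',tri([('top',np.array([28,558])/3.75+[400,150]),('scene',np.array([697,160])/6+[180,140])]))
print('screw2',tri([('top',np.array([397,495])/3.75+[400,150]),('scene',np.array([297,37])/6+[180,140])]))
z=tri([('top',T.mean(0)),('scene',S.mean(0))])[0][2]
P=np.array([atz('top',p,z) for p in T]);print(P,P.mean(0))
print([np.linalg.norm(P[i]-P[(i+1)%4]) for i in range(4)])
a=P[0]+P[1]-P[2]-P[3];print('slot yaw',np.degrees(np.arctan2(a[1],a[0])))
f=atz('top',(277,254),.051);f2=atz('scene',np.array([205,243])/6+[330,210],.051);print(f,f2)
w=[atz('top',np.array(p)/6+[180,210],.091) for p in [(549,176),(594,340)]];print(w,np.linalg.norm(w[0]-w[1]))
a=w[0]-w[1];print('wing yaw',np.degrees(np.arctan2(a[1],a[0])))
B=[atz('top',np.array(p)/6+[180,210],.045) for p in [(50,28),(765,165),(710,425)]];print(B)
a=B[0]-B[1];print('block long yaw',np.degrees(np.arctan2(a[1],a[0])))
st=sensors.state();print(R.from_quat(st['tool_rot']).as_matrix(), proj('wrist',[f,P.mean(0)],st))
E
```

```text
slotc (array([ 0.5122, -0.1152,  0.0881]), [np.float64(1.3114804531057033e-05), np.float64(1.3114804530949614e-05)])
flange (array([0.5264, 0.1457, 0.0455]), [np.float64(9.839514217100026e-05), np.float64(9.83951421710005e-05)])
screw (array([ 0.4565, -0.0478,  0.0888]), [np.float64(0.00015710670733574798), np.float64(0.00015710670733573055)])
screw2 (array([ 0.478 , -0.1926,  0.0889]), [np.float64(0.0001732015085458552), np.float64(0.00017320150854591883)])
[[ 0.5343 -0.1029  0.0881]
 [ 0.5371 -0.1211  0.0881]
 [ 0.4901 -0.1276  0.0881]
 [ 0.4873 -0.1092  0.0881]] [ 0.5122 -0.1152  0.0881]
[np.float64(0.01838016043630514), np.float64(0.04745884893282455), np.float64(0.018696568768490462), np.float64(0.04737159902018087)]
slot yaw 7.776368175426228
[0.5263 0.1451 0.051 ] [0.5315 0.1488 0.051 ]
[array([0.5466, 0.1492, 0.091 ]), array([0.5064, 0.1387, 0.091 ])] 0.04156137355075976
wing yaw 14.616642812591161
[array([0.591 , 0.2852, 0.045 ]), array([0.5514, 0.0976, 0.045 ]), array([0.4842, 0.113 , 0.045 ])]
block long yaw 78.06895780485642
[[ 0.9001  0.4357 -0.0004]
 [ 0.4357 -0.9001  0.0016]
 [ 0.0003 -0.0016 -1.    ]] [[ 564.1879  503.7802]
 [  67.9564 -181.3289]]
```

Request:
apply_moves(deltas=[100,0.894,-0.792,0.083,0,100,0.894,-0.792,0.083,0,100,0.894,-0.792,0.083,0,100,0.894,-0.792,0.083,0])

```text
clock: 0.5
tool_pos: [0.3069, -0.3803, 0.2391]
tool_rot: [0.974, 0.225, 0.0, -0.002]
ft_force: [-0.5, -1.3, 0.8]
finger_gap: 0.0854
```

Request:
apply_moves(deltas=[100,0.894,-0.792,0.083,0,100,0.894,-0.792,0.083,0,100,0.894,-0.792,0.083,0,100,0.894,-0.792,0.083,0])

```text
clock: 0.9
tool_pos: [0.3617, -0.2489, 0.2296]
tool_rot: [0.974, 0.226, 0.0, -0.001]
ft_force: [-0.3, -0.5, -0.4]
finger_gap: 0.0853
```

Request:
apply_moves(deltas=[100,0.894,-0.792,0.083,0,100,0.894,-0.792,0.083,0,100,0.894,-0.792,0.083,0,100,0.894,-0.792,0.083,0])

```text
clock: 1.3
tool_pos: [0.4169, -0.1173, 0.2199]
tool_rot: [0.974, 0.226, 0.0, -0.001]
ft_force: [-0.1, -0.5, 0.6]
finger_gap: 0.085
```

Request:
apply_moves(deltas=[100,0.894,-0.792,0.083,0,100,0.894,-0.792,0.083,0,100,0.894,-0.792,0.083,0,100,0.894,-0.792,0.083,0])

```text
clock: 1.7
tool_pos: [0.4724, 0.0143, 0.2101]
tool_rot: [0.974, 0.226, 0.0, -0.001]
ft_force: [0.1, -0.2, 0.0]
finger_gap: 0.0855
```

Request:
apply_moves(deltas=[100,0.894,-0.792,0.083,0.062,100,0.894,-0.792,0.083,0.062,100,0.894,-0.792,0.083,0.062,100,0.894,-0.792,0.083,0.062,100,0.894,-0.792,0.083,0.062,100,0.894,-0.792,0.083,0.062])

```text
clock: 2.3
tool_pos: [0.5264, 0.142, 0.2003]
tool_rot: [0.992, 0.127, -0.0, 0.0]
ft_force: [0.8, -0.6, -1.3]
finger_gap: 0.0852
```

```bash
python3 - <<'E'
from h import *
st=sensors.state();im=save('wrist','w1.png');import pickle;pickle.dump(st,open('st1.pkl','wb'))
print(st['tool_pos'],R.from_quat(st['tool_rot']).as_matrix(),st['qpos'])
print(proj('wrist',[[.5265,.1445,.077]],st))
E
```

```text
[0.52639525 0.14204965 0.20026535] [[ 9.67739744e-01  2.51951266e-01 -5.89113911e-04]
 [ 2.51950799e-01 -9.67739742e-01 -7.65779195e-04]
 [-7.63047983e-04  5.92647242e-04 -9.99999533e-01]] [ 4.62160033e-02  1.65924875e-01  1.73010622e+00 -7.78396617e-04
  1.24618551e+00  1.36256496e+00]
[[319.56493604 230.65257924]]
```

View pics/w1.png

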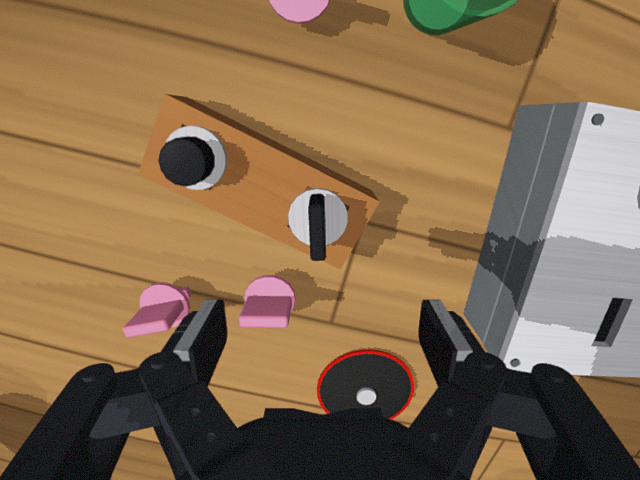

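```bash
python3 - <<'E'
import cv2
s=cv2.imread('pics/w1.png')
cv2.imwrite('pics/w1c.png',cv2.resize(s[170:280,270:370],None,fx=6,fy=6,interpolation=cv2.INTER_CUBIC)[:600])
E
```

```text
(no output)
```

View pics/w1c.png

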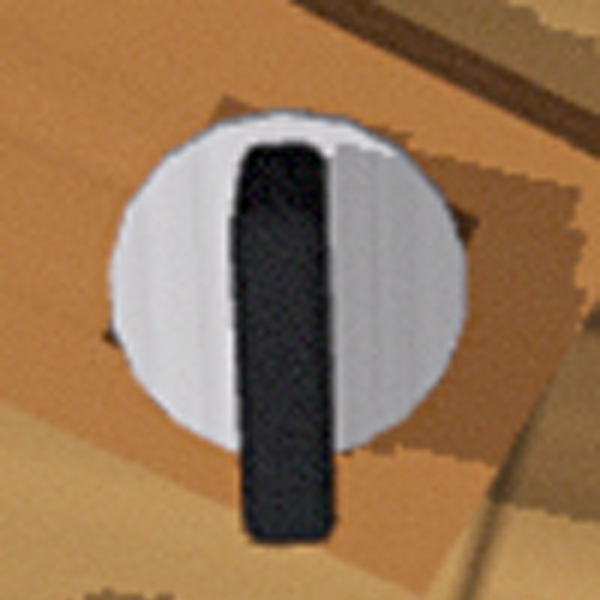

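```bash
python3 - <<'E'
from h import *;import pickle
np.set_printoptions(precision=4,suppress=True)
st=pickle.load(open('st1.pkl','rb'))
P=np.array([atz('wrist',np.array(p)/6+[270,170],.091,st) for p in [(233,212),(328,210),(335,538),(243,540)]])
print(P,P.mean(0),np.linalg.norm(P[0]-P[3]),np.linalg.norm(P[0]-P[1]))
a=P[0]+P[1]-P[2]-P[3];print(np.degrees(np.arctan2(a[1],a[0])))
print(atz('wrist',np.array([289.5,283])/6+[270,170],.051,st))
print(tri([('wrist',np.array([289.5,283])/6+[270,170],st),('top',(277,254))])[0])
c=np.array([P.mean(0)[0],P.mean(0)[1],.077])
d=c-st['tool_pos'];print(R.from_quat(st['tool_rot']).as_matrix().T@d/.12)
E
```

```text
[[0.5473 0.1575 0.091 ]
 [0.5503 0.1468 0.091 ]
 [0.5104 0.1355 0.091 ]
 [0.5073 0.1463 0.091 ]] [0.5288 0.1465 0.091 ] 0.04155345441139102 0.01107502080838001
15.751970897171578
[0.5291 0.1465 0.051 ]
[0.5265 0.1459 0.0419]
[ 0.0296 -0.0318  1.0272]
```

Request:
apply_moves(deltas=[100,0.024,-0.029,0.35,-0.006,100,0.024,-0.029,0.6,-0.006,100,0.024,-0.029,0.8,-0.006,100,0.024,-0.029,0.9,-0.006,100,0.024,-0.029,0.9,-0.006])

```text
clock: 2.85
tool_pos: [0.5272, 0.1466, 0.0912]
tool_rot: [0.991, 0.136, -0.002, -0.0]
ft_force: [-0.3, -0.6, -0.1]
finger_gap: 0.0856
```

Request:
apply_moves(deltas=[100,0,0,0.05,0,100,0,0,0.115,0,100,0,0,0.115,0,60,0,0,0.115,0,40,0,0,0.115,0,30,0,0,0.115,0,0,0,0,0.115,0,0,0,0,0.115,0,0,0,0,0.115,0,0,0,0,0.115,0,0,0,0,0.115,0,0,0,0,0.115,0])

```text
clock: 4.05
tool_pos: [0.5285, 0.148, 0.079]
tool_rot: [0.991, 0.137, 0.0, -0.0]
ft_force: [-0.2, 0.8, 3.3]
finger_gap: 0.0112
```

Request:
apply_moves(deltas=[0,0,0,-0.1,0,0,0,0,-0.25,0,0,0,0,-0.5,0,0,0,0,-0.8,0,0,0,0,-1,0,0,0,0,-1,0,0,0,0,-1,0])

```text
clock: 4.75
tool_pos: [0.528, 0.1479, 0.1987]
tool_rot: [0.991, 0.137, 0.0, 0.0]
ft_force: [-0.6, 0.1, -2.5]
finger_gap: 0.011
```

```bash
python3 - <<'E'
from h import *
st=sensors.state();im=save('wrist','w2.png');import pickle;pickle.dump(st,open('st2.pkl','wb'))
print(st['tool_pos'],st['ft_force'],R.from_quat(st['tool_rot']).as_matrix(),st['qpos'])
s2=save('scene','s2.png')
E
```

```text
[0.52796484 0.14794279 0.1987253 ] [-0.60137753  0.07199518 -2.49782716] [[ 9.62458957e-01  2.71427138e-01  2.54804549e-04]
 [ 2.71427145e-01 -9.62458989e-01  7.59555236e-06]
 [ 2.47300567e-04  6.18504637e-05 -9.99999968e-01]] [ 5.66767188e-02  1.73690649e-01  1.72443817e+00 -7.23515456e-06
  1.24320901e+00  1.35259984e+00]
```

View pics/w2.png

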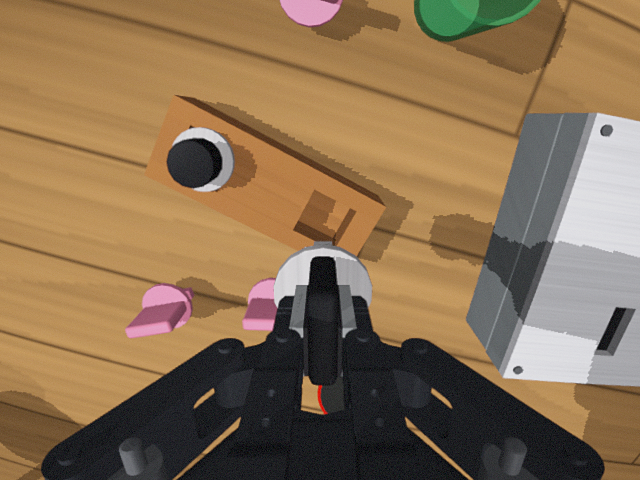

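View pics/s2.png

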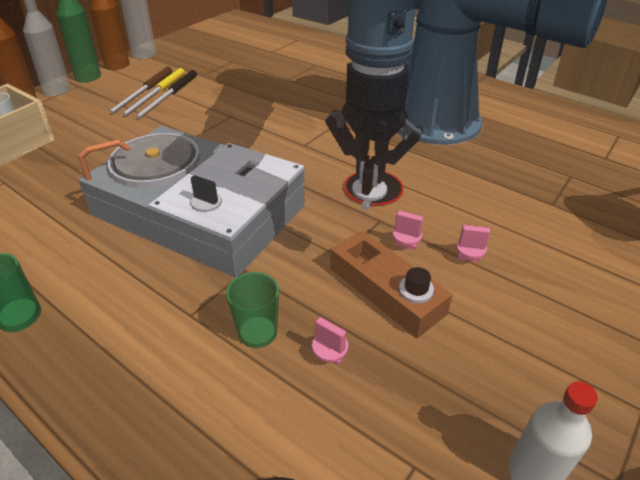

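Stud is held upright and the well is empty. Next I'll check its offset in the grip by comparing a predicted flange outline with the picture.

```bash
python3 - <<'E'
from h import *;import pickle
np.set_printoptions(precision=2,suppress=True)
st=pickle.load(open('st2.pkl','rb'));Rm=R.from_quat(st['tool_rot']).as_matrix();im=cv2.imread('pics/w2.png')
big=cv2.resize(im[225:405,240:400],None,fx=3.3,fy=3.3,interpolation=cv2.INTER_CUBIC)
a=np.linspace(0,2*np.pi,200)
for x0,zz,col in [(0,.026,(0,255,0)),(.004,.026,(0,0,255))]:
    L=np.c_[x0+.025*np.cos(a),.025*np.sin(a),0*a+zz]
    p=proj('wrist',L@Rm.T+st['tool_pos'],st);print(p.min(0),p.max(0))
    for q in p: cv2.circle(big,tuple(int(v) for v in (q-[240,225])*3.3),1,col,-1)
    W=np.array([[x0+sx*.022,sy*.006,-.014] for sx,sy in[(1,1),(1,-1),(-1,-1),(-1,1)]])
    p=proj('wrist',W@Rm.T+st['tool_pos'],st)
    cv2.polylines(big,[((p-[240,225])*3.3).astype(np.int32)],True,col)
cv2.imwrite('pics/w2c.png',big)
E
```

```text
[272.16 247.71] [373.64 337.54]
[271.76 239.69] [374.06 331.03]
```

View pics/w2c.png

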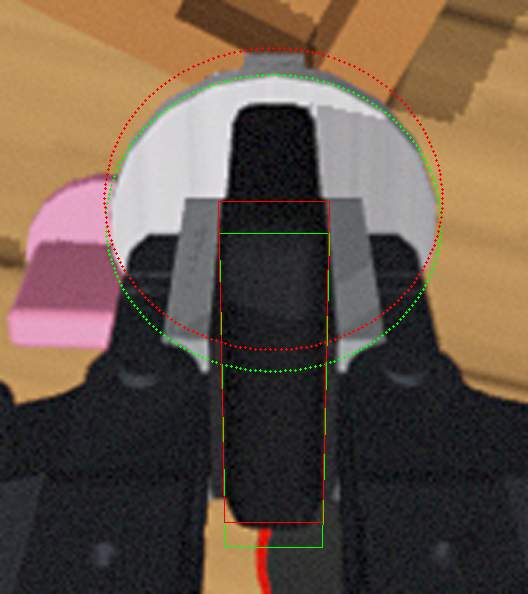

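Request:
apply_moves(deltas=[0,-0.19,0.336,0,0,0,-0.38,0.672,0,0,0,-0.38,0.672,0,0])

```text
clock: 5.15
tool_pos: [0.5042, 0.0541, 0.1966]
tool_rot: [0.991, 0.135, -0.002, 0.0]
ft_force: [0.7, 1.0, -1.4]
finger_gap: 0.0113
```

Request:
apply_moves(deltas=[0,-0.19,0.336,0,0,0,-0.38,0.672,0,0,0,-0.38,0.672,0,0])

```text
clock: 5.45
tool_pos: [0.4827, -0.0357, 0.1972]
tool_rot: [0.991, 0.135, -0.002, 0.0]
ft_force: [-0.0, 0.7, -1.2]
finger_gap: 0.0113
```

Request:
apply_moves(deltas=[0,-0.19,0.336,0,0.021,0,-0.38,0.672,0,0.043,0,-0.38,0.672,0,0.043,0,-0.38,0.672,0,0.043,0,-0.38,0.672,0,0.043])

```text
clock: 5.95
tool_pos: [0.462, -0.1207, 0.1978]
tool_rot: [0.998, 0.07, -0.001, -0.001]
ft_force: [-0.4, 0.7, -1.3]
finger_gap: 0.0111
```

```bash
python3 - <<'E'
from h import *
st=sensors.state();im=save('wrist','w3.png');import pickle;pickle.dump(st,open('st3.pkl','wb'))
print(st['tool_pos'],st['ft_force'],R.from_quat(st['tool_rot']).as_matrix(),st['qpos'])
im=cv2.imread('pics/w3.png');cv2.imwrite('pics/w3c.png',cv2.resize(im[100:300,220:420],None,fx=3,fy=3,interpolation=cv2.INTER_CUBIC))
E
```

```text
[ 0.46202941 -0.12070433  0.19782212] [-0.42608565  0.73727304 -1.33543747] [[ 0.99010258  0.14033855 -0.00140347]
 [ 0.14034063 -0.99010212  0.00151458]
 [-0.00117702 -0.00169656 -0.99999787]] [-5.05211455e-01  1.75393103e-02  1.89682321e+00  6.85723892e-04
  1.22919139e+00  9.24549982e-01]
```

View pics/w3.png

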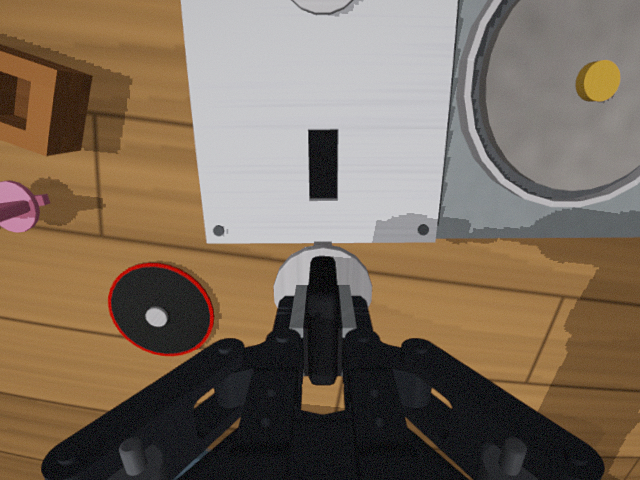

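View pics/w3c.png

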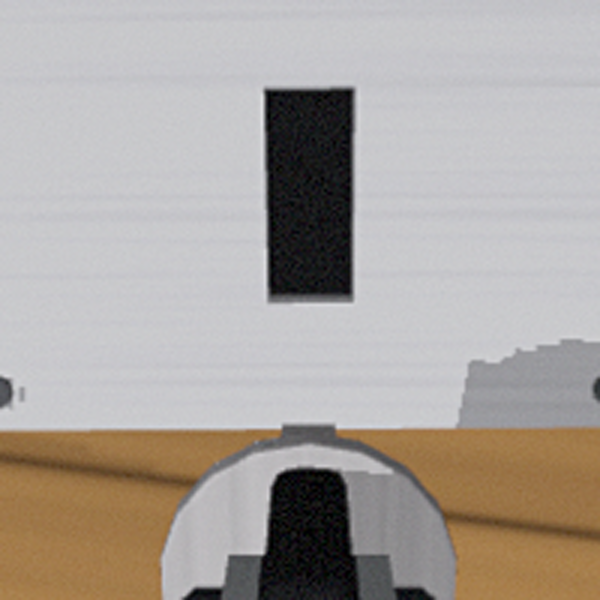

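```bash
python3 - <<'E'
from h import *;import pickle
np.set_printoptions(precision=4,suppress=True)
st=pickle.load(open('st3.pkl','rb'));Rm=R.from_quat(st['tool_rot']).as_matrix()
for z in(.0881,.0888):
    P=np.array([atz('wrist',np.array(p)/3+[220,100],z,st) for p in [(265,89),(354,89),(353,302),(269,302)]])
    a=P[0]+P[1]-P[2]-P[3];print(P.mean(0),np.linalg.norm(P[0]-P[1]),np.linalg.norm(P[1]-P[2]),'yaw',np.degrees(np.arctan2(a[1],a[0])),'tool',Rm.T@(P.mean(0)-st['tool_pos']))
print('tri',tri([('wrist',np.array((310,195.5))/3+[220,100],st),('top',np.array((196.2,411))/3.75+[400,150])]))
print('toolyaw',np.degrees(np.arctan2(Rm[1,0],Rm[0,0])))
# foot end, in tool coords
for zt in(.054,.056):
    q=atz('wrist',np.array((309,424))/3+[220,100],st['tool_pos'][2]-zt,st);print('foot top?',Rm.T@(q-st['tool_pos']))
for zt in(.026,.028):
    q=atz('wrist',np.array((309,446))/3+[220,100],st['tool_pos'][2]-zt,st);print('flange far top edge',Rm.T@(q-st['tool_pos']))
E
```

```text
[ 0.5127 -0.1137  0.0881] 0.019453397524609083 0.047800591189747374 yaw 8.546125359200294 tool [0.0513 0.0004 0.1097]
[ 0.5128 -0.1137  0.0888] 0.019394954430153946 0.04765698571094198 yaw 8.546125359200284 tool [0.0514 0.0004 0.109 ]
tri (array([ 0.5129, -0.114 ,  0.0906]), [np.float64(0.0009300460419553094), np.float64(0.0009300460419553818)])
toolyaw 8.067563008944745
foot top? [0.0178 0.     0.054 ]
foot top? [0.017  0.0001 0.056 ]
flange far top edge [0.0245 0.     0.026 ]
flange far top edge [0.0237 0.     0.028 ]
```

Request:
apply_moves(deltas=[0,0.2,0.003,0,-0.003,0,0.423,0.003,0,-0.003,0,0.423,0.003,0,-0.003,0,0.423,0.003,0,-0.003,0,0.423,0.003,0.15,-0.003,0,0.423,0.003,0.3,-0.003,0,0.423,0.003,0.35,-0.003,0,0.423,0.003,0.35,-0.003])

```text
clock: 6.8
tool_pos: [0.5113, -0.1145, 0.1557]
tool_rot: [0.997, 0.075, -0.001, -0.001]
ft_force: [0.1, -1.0, -1.1]
finger_gap: 0.0113
```

```bash
python3 - <<'E'
from h import *
st=sensors.state();im=save('wrist','w4.png');import pickle;pickle.dump(st,open('st4.pkl','wb'))
print(st['tool_pos'],st['ft_force'],R.from_quat(st['tool_rot']).as_matrix()[0])
im=cv2.imread('pics/w4.png');cv2.imwrite('pics/w4c.png',cv2.resize(im[150:350,220:420],None,fx=3,fy=3,interpolation=cv2.INTER_CUBIC))
save('scene','s4.png');im=cv2.imread('pics/s4.png');cv2.imwrite('pics/s4c.png',cv2.resize(im[100:230,160:320],None,fx=4.5,fy=4.5,interpolation=cv2.INTER_CUBIC))
E
```

```text
[ 0.51129471 -0.11451978  0.15568676] [ 0.12166776 -1.04312825 -1.08466073] [ 0.98882181  0.14908029 -0.00255056]
```

View pics/w4c.png

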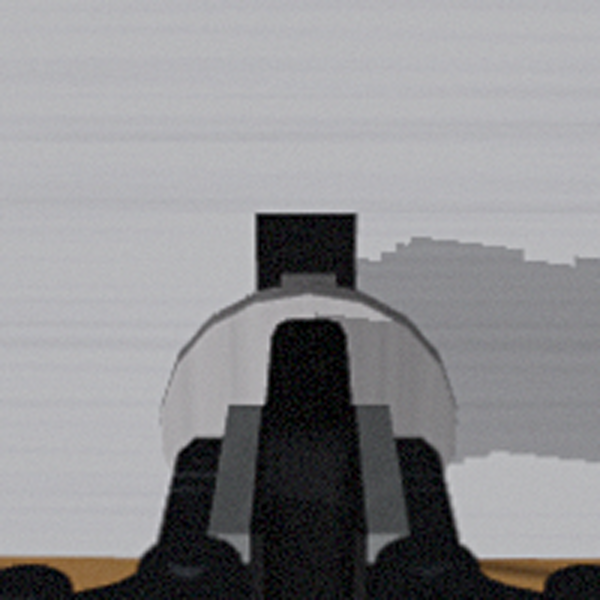

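View pics/s4c.png

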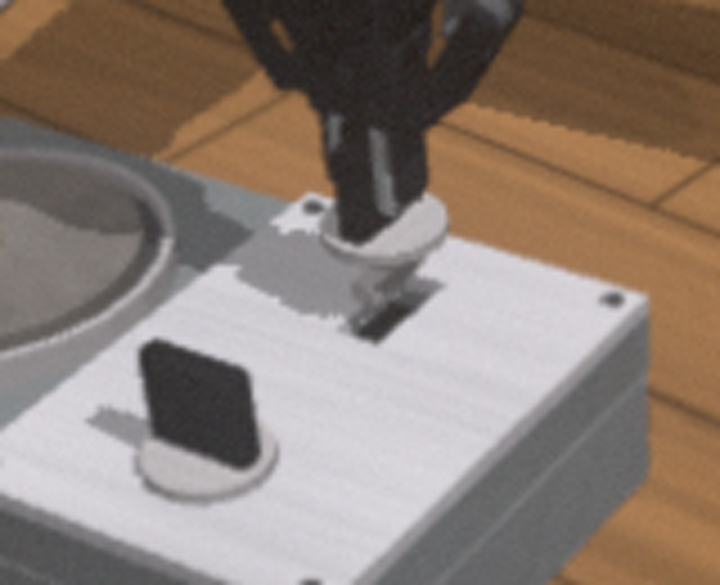

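Foot sits over the slot, centred and parallel. I'll lower it in small steps while watching the force.

Request:
apply_moves(deltas=[0,0.006,0.003,0.06,0,0,0.006,0.003,0.12,0,0,0.006,0.003,0.16,0,0,0.006,0.003,0.19,0,0,0.006,0.003,0.22,0,0,0.006,0.003,0.22,0])

```text
clock: 7.5
tool_pos: [0.5129, -0.1154, 0.1296]
tool_rot: [0.997, 0.075, -0.0, -0.0]
ft_force: [0.6, 0.8, -1.5]
finger_gap: 0.0115
```

Request:
apply_moves(deltas=[0,0,0,0.012,0,0,0,0,0.025,0,0,0,0,0.037,0,0,0,0,0.037,0])

```text
clock: 7.9
tool_pos: [0.5132, -0.1155, 0.1257]
tool_rot: [0.997, 0.075, -0.0, -0.0]
ft_force: [-0.4, -0.4, -1.3]
finger_gap: 0.0111
```

Request:
apply_moves(deltas=[0,0,0,0.008,0,0,0,0,0.012,0,0,0,0,0.016,0,0,0,0,0.016,0])

```text
clock: 8.3
tool_pos: [0.5133, -0.1156, 0.124]
tool_rot: [0.997, 0.075, 0.0, 0.0]
ft_force: [-0.2, 0.1, -0.6]
finger_gap: 0.0113
```

Request:
apply_moves(deltas=[0,0,0,0.006,0,0,0,0,0.01,0,0,0,0,0.01,0])

```text
clock: 8.6
tool_pos: [0.5134, -0.1156, 0.1239]
tool_rot: [0.997, 0.075, -0.0, 0.0]
ft_force: [-4.5, 1.1, 9.2]
finger_gap: 0.0109
```

```bash
python3 - <<'E'
from h import *
save('scene','s5.png');im=cv2.imread('pics/s5.png');cv2.imwrite('pics/s5c.png',cv2.resize(im[120:200,200:300],None,fx=7,fy=7,interpolation=cv2.INTER_CUBIC))
E
```

```text
(no output)
```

View pics/s5c.png

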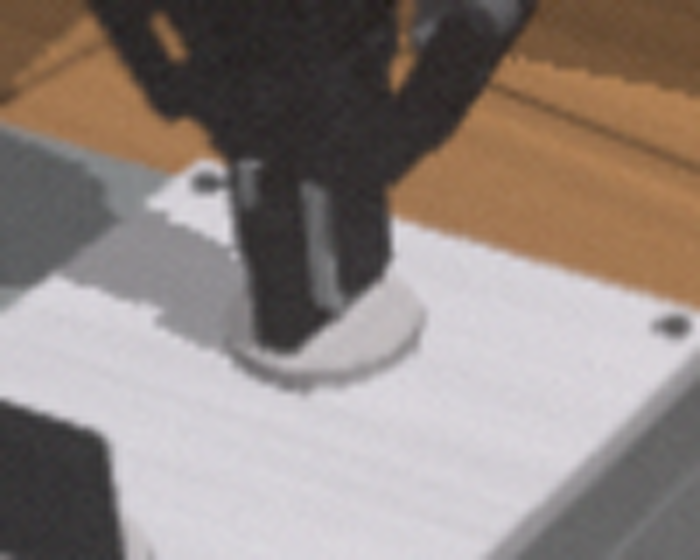

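The flange is seated, with about 9 N of contact force. Now the quarter turn.

Request:
apply_moves(deltas=[0,0,0,-0.002,-0.03,0,0,0,-0.002,-0.065,0,0,0,-0.002,-0.1,0,0,0,-0.002,-0.135,0,0,0,-0.002,-0.17,0,0,0,-0.002,-0.205,0,0,0,-0.002,-0.24,0,0,0,-0.002,-0.275,0,0,0,-0.002,-0.31,0,0,0,-0.002,-0.345,0,0,0,-0.002,-0.38,0,0,0,-0.002,-0.415,0,0,0,-0.002,-0.45,0,0,0,-0.002,-0.48,0,0,0,-0.002,-0.5,0,0,0,-0.002,-0.5,0,0,0,-0.002,-0.5])

```text
clock: 10.35
tool_pos: [0.5139, -0.1157, 0.124]
tool_rot: [0.652, 0.758, 0.0, 0.001]
ft_force: [-2.7, 1.4, 5.3]
finger_gap: 0.0113
```

```bash
python3 - <<'E'
from h import *
st=sensors.state();Rm=R.from_quat(st['tool_rot']).as_matrix();print(np.degrees(np.arctan2(Rm[1,0],Rm[0,0])),Rm[:,2],st['ft_force'],st['wrist_torque'],st['qpos'])
import pickle;pickle.dump(st,open('st6.pkl','wb'))
save('wrist','w6.png')
save('scene','s6.png');im=cv2.imread('pics/s6.png');cv2.imwrite('pics/s6c.png',cv2.resize(im[110:220,170:310],None,fx=5,fy=5,interpolation=cv2.INTER_CUBIC))
E
```

```text
98.56809346802909 [ 1.24694415e-03 -4.75573197e-04 -9.99999109e-01] [-2.72994823  1.4017087   5.33547872] [0.20022326 0.31656374 0.07345615] [-4.47048052e-01  2.26555499e-01  1.83166904e+00  1.24840359e-04
  1.08203812e+00 -5.96648417e-01]
```

View pics/s6c.png

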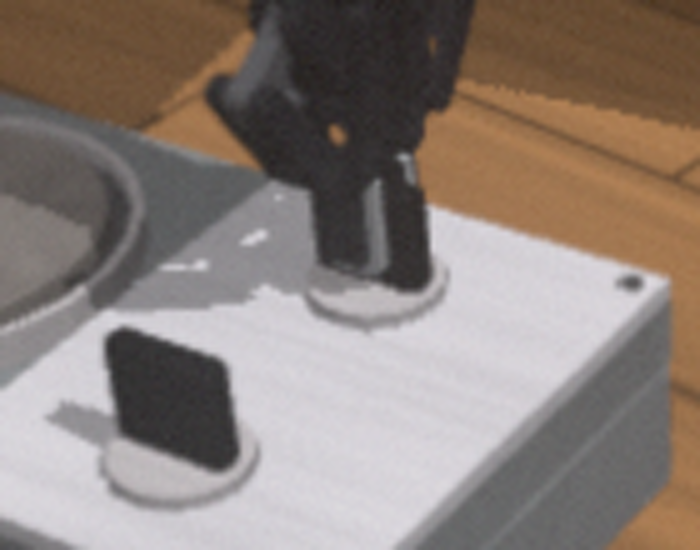

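View pics/w6.png

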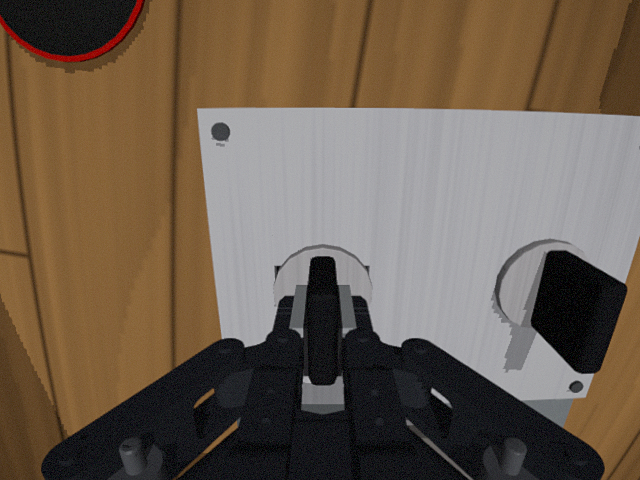

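Request:
apply_moves(deltas=[15,0,0,0,0,30,0,0,0,0,50,0,0,0,0,50,0,0,0,0,50,0,0,0,0,50,0,0,-0.1,0,50,0,0,-0.3,0,50,0,0,-0.6,0,50,0,0,-1,0,50,0,0,-1,0,50,0,0,-1,0])

```text
clock: 11.55
tool_pos: [0.5142, -0.1159, 0.2454]
tool_rot: [0.652, 0.758, 0.001, 0.002]
ft_force: [-0.5, 0.1, -1.7]
finger_gap: 0.0423
```

Request:
apply_moves(deltas=[50,-0.4,0.9,0,0,50,-0.4,0.9,0,0,50,-0.4,0.9,0,0,50,-0.4,0.9,0,0,50,-0.4,0.9,0,0])

```text
clock: 12.05
tool_pos: [0.626, -0.1465, 0.2411]
tool_rot: [0.652, 0.758, -0.001, -0.002]
ft_force: [0.2, -0.1, -0.1]
finger_gap: 0.0426
```

```bash
python3 - <<'E'
from h import *
save('top','t7.png');im=cv2.imread('pics/t7.png');cv2.imwrite('pics/t7c.png',cv2.resize(im[150:310,390:530],None,fx=3.75,fy=3.75,interpolation=cv2.INTER_CUBIC))
save('scene','s7.png')
E
```

```text
(no output)
```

View pics/t7c.png

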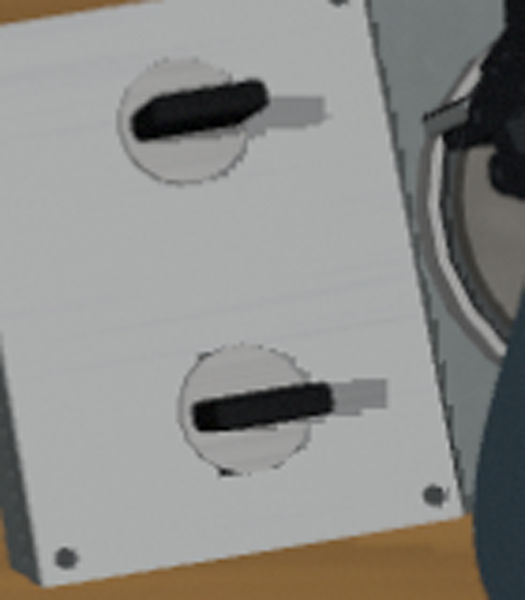

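View pics/s7.png

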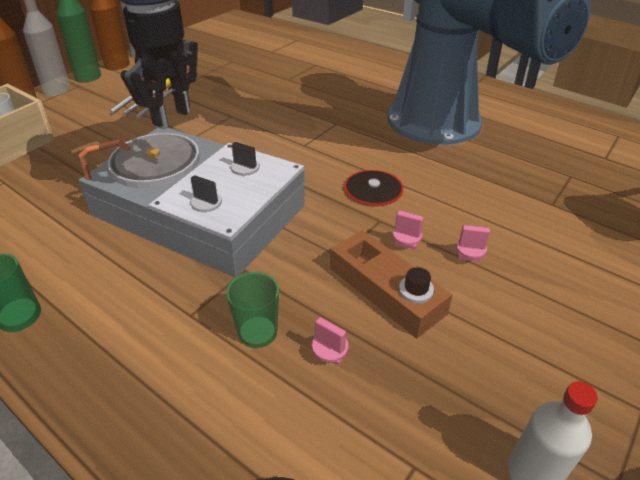

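The top view shows the new stud flat on the cover, its wing parallel to the twin's and square across the slot. The plug, tumbler and block haven't moved, and the gripper is clear.

```bash
python3 - <<'E'
from h import *
st=sensors.state();print(st['clock'],st['ft_force'],np.abs(st['dq']).max())
print(workorder.finish_job())
E
```

```text
12.15 [-0.01356584  0.31070902 -0.23298906] 0.014768698203315996
the job is handed in; nothing more can be done
None
```

The stud is locked in the machine cover, and I handed the job in at 12.15 s of the 42 s allowed. I lifted it out of the block, lowered its foot through the slot until the flange touched the cover (about 9 N), turned it 90°, let go and moved clear.

**Last checks:**
- **Angle:** the tool was at 98.6° after the turn. Measured slot angles ran from 7.8° to 8.5°, so the wing is square to within about 1°. In the top view it lies parallel to the twin's wing.
- **Seating:** the flange looks flat on the cover in both pictures.
- **Bystanders:** the plug and tumbler look unmoved in the scene picture.
- **Robot:** the gripper touches nothing and the wrist force is about 0.

**Disagreements:** the cameras differed by up to about 2.5 mm on the stud and slot positions. The cover height came out between 88 and 91 mm. I settled the depth by feeling for contact instead. No check failed.

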